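Hang two roller hangers on the sloped drying rail

TASK

Hang the two freshly oiled pieces on the sloped drying rail: hook the red-tabbed roller hanger on the rail near its high end, let go and let it roll by itself down to the stop; then hang the blue-tabbed one on near the high end in the same way, so that it rolls down against the red one. Do not hold, push or carry a hanger along the lower half of the rail, and do not disturb the things standing round about.

Things in the scene. Friction and masses are not known exactly. Their poses are not given: they have to be found in the camera images.
- beam: sloped aluminium rail, a bar 10 mm wide (x), 14 deep, 396 long (y), on a fixed stand. Origin: middle of its top face, 205 mm above the desk. +y points up the slope (0.12 rad) to the high end, z is square to the top face, -x is the robot's side. Free from below and both sides between the posts under its ends (y +-188 mm). Place and heading differ from run to run
- load_point (a point): point on the rail's top face 110 mm up the slope from its middle: where hangers are put on (60 to 130 mm serves). The stand's wooden foot on the desk under the rail is 50 x 410 x 14 mm
- stop_face (a point): point on the rail's top face in the plane of the stop's rubber face, 150 mm down the slope from the rail's middle. The stop block is 50 mm wide (x) and rises 44 mm above the rail
- red_hanger: roller hanger, a C-shaped frame with red grip tab, a brown wood offcut fixed on its tray; starts standing on the desk. Origin: centre of underside, z up, +x: open side of the C, y: rolling direction. 141 mm high, about 0.2 kg (varies). Tray x -26..34, y +-31 mm; the wood on it up to z 22. C back: plate x -22..-18. Gap for the rail, open to +x: z 22 to 70. Rolls downhill by itself, under 0.4 m/s
- red_hanger_seat (a point): red hanger, midway between its wheels at the underside of their treads, 75 mm above its origin: on the rail's top face when it hangs properly; against the stop it lies 36 mm up the rail from the stop's face. Two wheels in line, y +-20 mm, on axles along x: tread radius 9, 16 mm wide between flanges of radius 14 (outer faces x +-10.5)
- red_hanger_tab (a point): red hanger, grasp point at the middle of its upright red grip tab, 125 mm above its origin; tab 12 (x) x 26 (y) mm, z 106 to 141. Grasp from above across the 12 mm. Under it a bridge plate x -22..14, y +-36, z 100..106 mm, whose ends in y are the bumpers
- blue_hanger: roller hanger, a C-shaped frame with blue grip tab, a pale root knob fixed on its tray; starts standing on the desk. Origin: centre of underside, z up, +x: open side of the C, y: rolling direction. 141 mm high, about 0.2 kg (varies). Tray x -26..34, y +-31 mm; the wood on it up to z 22. C back: plate x -22..-18. Gap for the rail, open to +x: z 22 to 70. Rolls downhill by itself, under 0.4 m/s
- blue_hanger_seat (a point): blue hanger, midway between its wheels at the underside of their treads, 75 mm above its origin: on the rail's top face when it hangs properly; at rest behind the red hanger it lies 108 mm up the rail from the stop's face. Two wheels in line, y +-20 mm, on axles along x: tread radius 9, 16 mm wide between flanges of radius 14 (outer faces x +-10.5)
- blue_hanger_tab (a point): blue hanger, grasp point at the middle of its upright blue grip tab, 125 mm above its origin; tab 12 (x) x 26 (y) mm, z 106 to 141. Grasp from above across the 12 mm. Under it a bridge plate x -22..14, y +-36, z 100..106 mm, whose ends in y are the bumpers
- brush_can: bystander, loose: grey brush tin, 62 mm across and 85 mm high, with pencils and brushes standing out to 192 mm; origin at the centre of its underside
- juniper_b: bystander, loose: brown bark-covered branch piece, 63 x 58 x 122 mm, upright; origin at the centre of its underside
- juniper_pale: bystander, loose: pale peeled branch piece, 43 x 50 x 109 mm, upright; origin at the centre of its underside
- glue_bottle: bystander, loose: white glue bottle with red spout, 50 mm across, 146 mm high; origin at the centre of its underside

How it is judged:
By the outcome, as a careful person would: the job done as asked, in the order asked, and still so for the second after the job is handed in, with the robot touching nothing.
It also fails if it takes over 72 s, if anything falls off the work surface, if the arm or the gripper's body presses on something with over 40 N, if the wrist force passes 120 N, or if a joint passes its speed limit or range.

ROBOT

A 6-joint arm with a two-finger parallel gripper is mounted at the origin on a cart in front of the work surface, level with it; the furniture and walls round the work are solid. World frame = base frame: x ahead of the robot, y to its left, z up, the work surface at z = 0. Lengths are in m, angles in rad, forces in N, time in s.
With the tool pointing down it reaches from about 0.425 to 0.925 m from the base axis. Payload 12.5 kg.
Tool frame: the origin (TCP) lies midway between the tips of the shut fingers; the grasp point (between the pads) lies 19 mm behind it; z points along the fingers, y is the line along which they close (so a half turn about z gives the same grasp; the last joint's range is limited). The gripper opens to 85 mm and grips with 20 to 120 N. Pads are 22 mm wide; open, the fingers measure 114 mm over their backs; the gripper's body (76 mm by 85 mm) begins 54 mm behind the grasp point. The pads swing forward as they close: fully open they stand 13 mm farther back than shut.
Start: joints at [1.153, 0.491, 1.559, -0, 1.092, -0.106], TCP at [0.192, 0.595, 0.231] pointing down, gripper open.
Joint ranges: [-3.1, 3.1], [-0.84, 2.19], [0.05, 2.79], [-1.13, 4.28], [0.06, 2.93], [-2.69, 2.69]. Speed limits (rad/s): [2.22, 2.22, 2.79, 3.14, 3.14, 3.14].

INTERFACE

Orientations are given as a unit quaternion [x, y, z, w].
In Python, from workcell import r, imaging, order, models gives the robot as it stands. The module is installed in compiled form; this text tells all that it offers.
- The arm moves only by the tool apply_moves, never from a script. Its argument "rows" is text: rows parted by semicolons, each of 4 numbers parted by spaces: the shift along the tool's x, y, z in cm, then the turn about the tool's z in rad. A call has exactly 5 rows; each row is the pose to reach, as a shift and turn from the pose commanded when the call began, along the tool's axes at that moment; what a row does not reach only later rows make up. A row lasts 1/10 s, in which the tool goes at most 50 mm and 8.59 degrees, less where a joint would pass 70% of its speed; a pose out of reach is approached as far as the arm can. A call with a gripper value outside its range is refused whole. "jaw" is the opening, from 0 (shut) to 1 (fully open), set as the call begins (left out, the last holds). The fingers move at their own pace and stop on an object; "grip_force" is the grip in N (left out, the last holds). Time passes only in rows, so rows that repeat a pose let the fingers close, or fill a call up. It gives the time, the measured TCP pose, the force, the opening and the grip force at its end, in the units of the state.
- r.get_obs(): the state, without advancing time (a new reading comes with each control period).
- imaging.read_camera(name): name is "side" or "top"; returns the picture (400x640x3 uint8, blue, green, red); there is no depth.
- imaging.camera_info(name): a dict with "fx", "fy", "cx", "cy" (pixels), "rvec" (rotation vector, rad) and "tvec" (3), from world to camera coordinates, as OpenCV has them. Camera axes: x right, y down, z forward; pixel columns grow to the right and rows downward; lengths in m; the calibration is good to about 2 mm. A picture is of the moment at which its call begins. camera_info takes no time and is no camera call.
- order.close_job(): hands the job in; it is judged then, once.
Trained networks look in the newest picture that a camera, given by its name, has taken for a name from the list of things; names that differ only in an ending like _2 or _b are one class to them, and where a whole thing is asked for, a point or a joint stands for the part that bears it (a point fixed in the world has none). Each returns a list of dicts, best first, with "conf" (0 to 1); they miss things now and then, are a little off and sometimes report something else, mostly with a low value. They report only what shows in the picture. A call takes as long as a camera call.
- models.spot_in(name, camera): "centre" ([x, y, z] in m, in the coordinates of the camera as it stood for that picture, good to about 4 mm: the middle of the surface that is visible of it).
The state is a dict: "time_s": time; "qpos": joint angles; "joint_velocities": joint speeds; "effort": joint torques, N m; "ee_pos": TCP position; "tool_rot": TCP orientation; "force": force on the tool from outside, world axes, zero at the start; "wrist_torque": the same for the moment, N m; "gripper_width": opening from 0.0 (shut) to 1.0 (fully open); "grasp_force": force on a finger pad.
Only numpy, scipy, OpenCV 4.12 (cv2) and the standard library are available. Lean on these libraries where they do the work, as an engineer would, in place of code of your own. Each camera call takes 0.05 s, during which the arm holds its last target. There are 200 camera calls.

## Working session

There is one attempt and no reset: what is moved stays moved. The work goes in short steps, Python scripts to look and compute and a tool call to move; the robot and the scene stay as the last step left them, time stands still between calls to the robot, and variables do not carry over. Pictures are saved under pics/ and viewed, at most 10 in all, crops included, and the job is handed in when it is done.

Besides the shell and the picture viewer there is one more tool, called after "Request:" in YAML: its name, and indented under it one key for each argument. apply_moves: Moves the arm, as the interface text tells. Its arguments: {"type":"object","properties":{"rows":{"type":"string"},"jaw":{"type":"number"},"grip_force":{"type":"number"}},"required":["rows"]}

```bash
mkdir -p pics
cat > h.py <<'E'
import numpy as np, cv2
from workcell import r, imaging, order, models
from scipy.spatial.transform import Rotation as R
def cam(n):
    c=imaging.camera_info(n); K=np.array([[c['fx'],0,c['cx']],[0,c['fy'],c['cy']],[0,0,1.]])
    return K,R.from_rotvec(np.ravel(c['rvec'])).as_matrix(),np.ravel(c['tvec'])
def toW(n,p):
    K,M,t=cam(n); return M.T@(np.array(p)-t)
def proj(n,P):
    K,M,t=cam(n); q=K@(M@np.array(P)+t); return q[:2]/q[2]
def atz(n,uv,z):
    K,M,t=cam(n); d=M.T@np.linalg.inv(K)@[uv[0],uv[1],1]; o=-M.T@t; return o+d*(z-o[2])/d[2]
E
python3 - <<'E'
from h import *
for n in ['top','side']:
    im=imaging.read_camera(n); cv2.imwrite(f'pics/{n}0.png',im)
    K,M,t=cam(n); print(n,'cam at',(-M.T@t).round(3),'fx',K[0,0])
    for k in ['beam','load_point','stop_face','red_hanger','red_hanger_tab','red_hanger_seat','blue_hanger','blue_hanger_tab','blue_hanger_seat','brush_can','juniper_b','glue_bottle']:
        for d in models.spot_in(k,n)[:2]:
            w=toW(n,d['centre']); print(k,round(d['conf'],2),w.round(3),proj(n,w).round(0))
o=r.get_obs(); print(o['time_s'],o['ee_pos'],o['tool_rot'],o['force'],o['gripper_width'])
E
```

```text
top cam at [0.36  0.027 1.321] fx 443.7812244743165
beam 0.56 [ 0.666 -0.036  0.209] [339. 145.]
load_point 0.81 [ 0.661 -0.039  0.211] [341. 146.]
stop_face 0.94 [ 0.665 -0.036  0.208] [339. 145.]
red_hanger 0.96 [0.51  0.243 0.109] [238. 212.]
red_hanger 0.6 [ 0.391 -0.335  0.082] [448. 251.]
red_hanger_tab 0.57 [0.51  0.242 0.107] [238. 212.]
red_hanger_seat 0.75 [0.512 0.236 0.103] [241. 211.]
red_hanger_seat 0.34 [ 0.391 -0.333  0.081] [447. 250.]
blue_hanger 0.56 [0.36  0.285 0.105] [223. 267.]
blue_hanger_tab 0.95 [0.355 0.29  0.106] [221. 269.]
blue_hanger_tab 0.64 [0.512 0.238 0.101] [240. 212.]
blue_hanger_seat 0.76 [0.356 0.283 0.106] [223. 269.]
blue_hanger_seat 0.25 [ 0.392 -0.336  0.081] [448. 250.]
brush_can 0.75 [0.486 0.401 0.073] [184. 223.]
juniper_b 0.77 [ 0.549 -0.286  0.105] [429. 193.]
juniper_b 0.73 [ 0.394 -0.336  0.082] [448. 249.]
glue_bottle 0.74 [ 0.519 -0.021  0.095] [334. 207.]
glue_bottle 0.21 [ 0.549 -0.287  0.105] [429. 194.]
side cam at [-0.081 -0.919  1.175] fx 438.9936828507353
beam 0.97 [ 0.648 -0.106  0.203] [374. 192.]
load_point 0.97 [ 0.653 -0.105  0.204] [375. 191.]
load_point 0.67 [ 0.513 -0.041  0.07 ] [329. 224.]
stop_face 0.94 [ 0.652 -0.106  0.204] [375. 192.]
red_hanger 0.58 [0.511 0.231 0.084] [290. 179.]
red_hanger_tab 0.6 [0.506 0.233 0.079] [288. 180.]
red_hanger_seat 0.76 [0.51  0.23  0.082] [290. 180.]
blue_hanger 0.72 [0.345 0.274 0.074] [246. 190.]
blue_hanger_tab 0.66 [0.349 0.276 0.084] [246. 188.]
blue_hanger_tab 0.5 [0.509 0.231 0.082] [289. 179.]
blue_hanger_seat 0.64 [0.345 0.276 0.081] [245. 189.]
brush_can 0.93 [0.477 0.38  0.071] [264. 164.]
juniper_b 0.58 [ 0.538 -0.311  0.077] [384. 272.]
glue_bottle 0.65 [ 0.515 -0.043  0.072] [330. 224.]
1.3 [0.19169155 0.59488674 0.23133573] [1.55236696e-01 9.87877303e-01 3.63010253e-05 1.98920575e-05] [-0.09594281 -1.01808545  1.30263994] 1.000621559500349
```

Run:
```python
import cv2
a=cv2.imread('pics/top0.png')[80:330,160:480]; cv2.imwrite('pics/top0c.png',cv2.resize(a,None,fx=2.4,fy=2.4,interpolation=cv2.INTER_CUBIC)[:600,:768])
a=cv2.imread('pics/side0.png')[100:300,200:460]; cv2.imwrite('pics/side0c.png',cv2.resize(a,None,fx=3,fy=3,interpolation=cv2.INTER_CUBIC))
```

```text
(no output)
```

View pics/top0c.png

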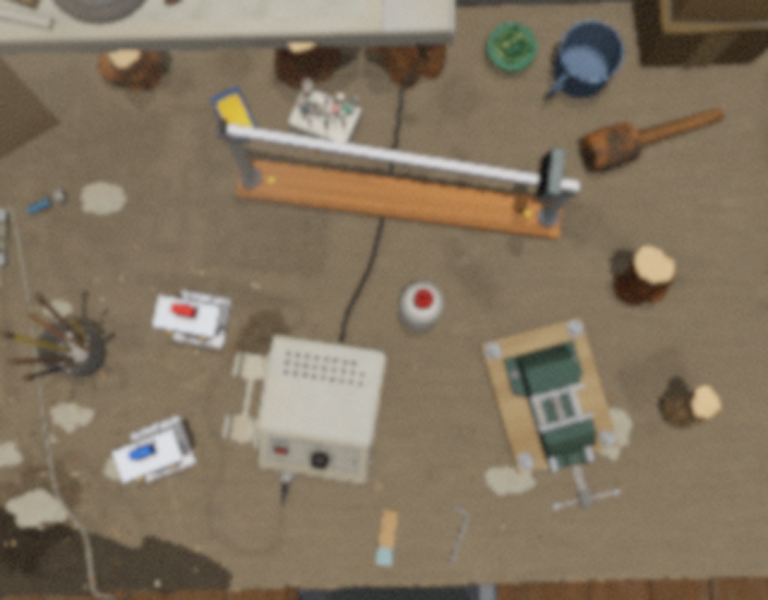

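View pics/side0c.png

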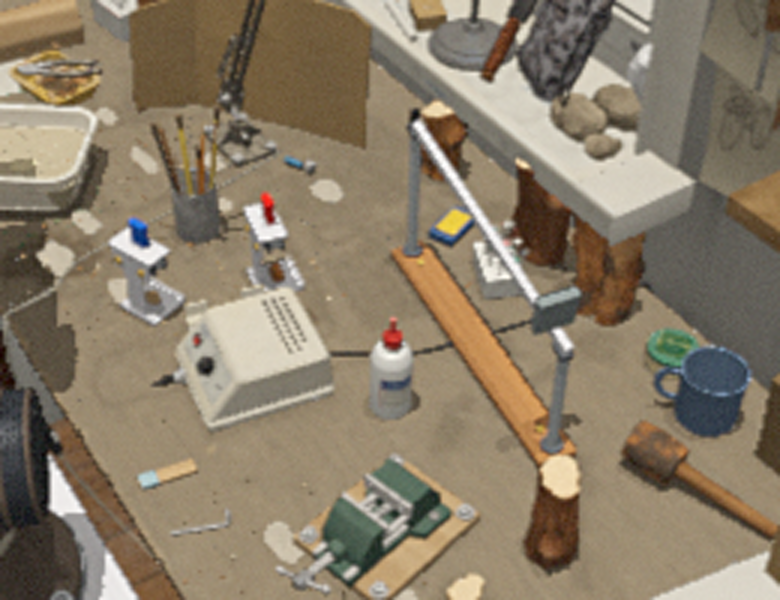

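The top view shows the rail from its high end at crop (225,130) down to its low end at (578,186), with the stop at (553,172). The red tab is at (183,311) and the blue tab at (142,452). The glue bottle at (422,303) stands between the robot and the rail. Next I'll measure these precisely.

```bash
cat > m.py <<'E'
from h import *
from scipy.optimize import least_squares
def mask(im,col):
    b,g,rr=[im[...,i].astype(int) for i in range(3)]
    return ((rr>130)&(rr-g>80)&(rr-b>80)) if col=='red' else ((b>110)&(b-rr>70)&(b-g>40))
def blob(im,col,c,rad=22):
    m=mask(im,col).astype(np.uint8); y,x=np.nonzero(m); k=(abs(x-c[0])<rad)&(abs(y-c[1])<rad)
    return np.c_[x[k],y[k]].astype(float)
def boxpts(b):
    x0,x1,y0,y1,z0,z1=b; return np.array([[x,y,z] for x in (x0,x1) for y in (y0,y1) for z in (z0,z1)])/1000
def place(P,x,y,yaw,z=0): return R.from_euler('z',yaw).apply(P)+[x,y,z]
PARTS=[(-26,34,-31,31,0,6),(-22,-18,-31,31,0,106),(-22,14,-36,36,100,106),(-6,6,-13,13,106,141)]
def draw(im,n,x,y,yaw,s,off,cols=((0,255,255),(255,0,255),(0,255,0),(255,255,0))):
    for b,c in zip(PARTS,cols):
        q=np.array([proj(n,p) for p in place(boxpts(b),x,y,yaw)])
        q=((q+.5-off)*s).astype(np.int32); cv2.polylines(im,[cv2.convexHull(q)],True,c,1)
E
python3 - <<'E'
from m import *
T=cv2.imread('pics/top0.png'); S=cv2.imread('pics/side0.png')
from itertools import product
tiles=[]
for col,guess in (('red',(.505,.24)),('blue',(.35,.285))):
    ct=proj('top',[*guess,.125]); cs=proj('side',[*guess,.125])
    B={'top':blob(T,col,ct),'side':blob(S,col,cs)}
    # silhouette moment fit of the tab: centroid + covariance of hull
    def mom(poly):
        m=cv2.moments(poly.astype(np.float32)); a=m['m00']; return np.array([m['m10']/a,m['m01']/a])
    def f(p):
        e=[]
        for n in B:
            q=np.array([proj(n,v) for v in place(boxpts(PARTS[3]),p[0],p[1],0)]); 
            e+=list(mom(cv2.convexHull(q.astype(np.float32)))-B[n].mean(0))
        return e
    s=least_squares(f,guess); p=s.x
    for n in B: print(col,n,len(B[n]),B[n].mean(0).round(1))
    c=np.cov(B['top'].T); w,v=np.linalg.eigh(c); d=v[:,1]; m=B['top'].mean(0)
    a=atz('top',m+8*d,.141)-atz('top',m-8*d,.141); th=np.arctan2(a[1],a[0]); 
    print(p.round(4),'res',np.round(s.fun,1),'tab line dir',round(th,3),'eig',w.round(1))
    for flip in (0,np.pi):
        row=[]
        for n,im in (('top',T),('side',S)):
            c0=proj(n,[*p,.07]).astype(int)-[25,25]; sc=6
            cr=cv2.resize(im[c0[1]:c0[1]+50,c0[0]:c0[0]+50],None,fx=sc,fy=sc,interpolation=cv2.INTER_CUBIC)
            if flip==0 : draw(cr,n,p[0],p[1],th-np.pi/2+0,sc,c0)
            else: draw(cr,n,p[0],p[1],th+np.pi/2,sc,c0)
            row.append(cr)
        tiles.append(row)
g=np.vstack([np.hstack(tiles[0]),np.hstack(tiles[1])]); h=np.vstack([np.hstack(tiles[2]),np.hstack(tiles[3])])
G=np.hstack([g,h]); cv2.imwrite('pics/ov.png',cv2.resize(G,(800,400)))
# raw
# beam fit: bright pixels near expected line
for n,im in (('top',T),('side',S)):
    hsv=cv2.cvtColor(im,cv2.COLOR_BGR2HSV)
    m=((hsv[...,1]<50)&(hsv[...,2]>165)).astype(np.uint8)
    A,Bp=((160+225/2.4,80+130/2.4),(160+578/2.4,80+186/2.4)) if n=='top' else ((200+416/3,100+122/3),(200+565/3,100+345/3))
    z=np.zeros_like(m); cv2.line(z,tuple(map(int,A)),tuple(map(int,Bp)),1,14); k=m&z
    nn,lab,st,ce=cv2.connectedComponentsWithStats(k); 
    for i in np.argsort(-st[1:,4])[:3]+1:
        y,x=np.nonzero(lab==i); P=np.c_[x,y].astype(float); mm=P.mean(0); d=np.linalg.svd(P-mm,full_matrices=False)[2][0]; t=(P-mm)@d
        e1,e2=mm+d*t.min(),mm+d*t.max(); print(n,'beam',st[i,4],e1.round(1),e2.round(1),atz(n,e1,.205).round(3))
E
```

```text
red top 32 [236.  208.7]
red side 18 [288.5 166.3]
[0.5123 0.2428] res [ 1.   1.8 -0.7  2.9] tab line dir 1.29 eig [1.1 6.2]
blue top 30 [218.4 268.1]
blue side 28 [245.6 176. ]
[0.3593 0.2927] res [-0.2 -0.1 -0.1  0.2] tab line dir 1.89 eig [1. 6.]
top beam 616 [255. 132.] [383.1 154.2] [0.706 0.182 0.205]
top beam 29 [393.9 155.8] [401.  156.8] [ 0.634 -0.176  0.205]
side beam 302 [338.7 140.2] [376.3 200.4] [0.715 0.2   0.205]
side beam 28 [384.9 209.3] [389.5 215.7] [ 0.625 -0.19   0.205]
side beam 15 [385.8 198.4] [379.8 200.5] [ 0.659 -0.152  0.205]
```

View pics/ov.png

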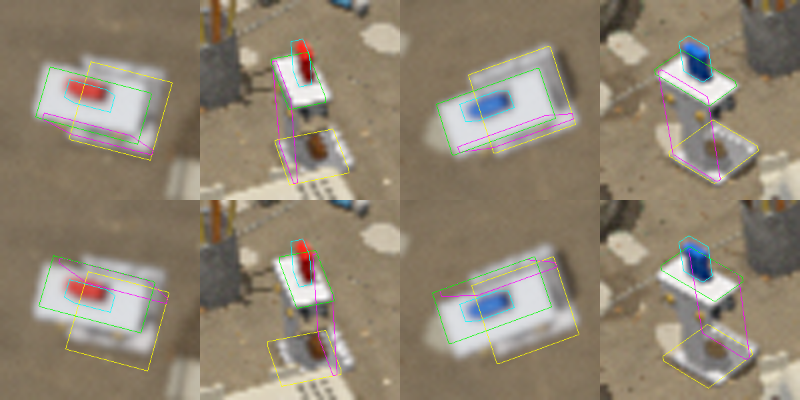

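Row 1 fits: both hangers open towards world +x. The red fit needs a better mask. Next I'll fit the rail and red hanger properly and draw an overlay.

```bash
cat > fit.py <<'E'
from m import *
T=cv2.imread('pics/top0.png'); S=cv2.imread('pics/side0.png')
def hull(n,P): return cv2.convexHull(np.array([proj(n,v) for v in P],np.float32))
def cen(h):
    m=cv2.moments(h); return np.array([m['m10'],m['m01']])/m['m00']
# red tab, looser mask, small window, largest component
B={}
for n,im in (('top',T),('side',S)):
    c=(236,209) if n=='top' else (288.5,169)
    b,g,rr=[im[...,i].astype(int) for i in range(3)]
    m=((rr-g>45)&(rr-b>45)).astype(np.uint8); nn,lab,st,ce=cv2.connectedComponentsWithStats(m)
    i=min(range(1,nn),key=lambda i:np.hypot(*(ce[i]-c))+ (99 if st[i,4]<8 else 0)); y,x=np.nonzero(lab==i); B[n]=np.c_[x,y].astype(float); print(n,ce[i],st[i])
f=lambda p:np.r_[tuple(cen(hull(n,place(boxpts(PARTS[3]),p[0],p[1],-.28)))-B[n].mean(0) for n in B)]
s=least_squares(f,[.51,.24]); print('red',s.x.round(4),s.fun.round(1))
# bridge plate yaw+pos by white blob in top: minAreaRect direction
# beam
def beamP(p):
    x,y,yaw=p; M=R.from_euler('z',yaw)*R.from_euler('x',.12); return lambda q:M.apply(np.array(q)/1000)+[x,y,.205]
def beammask(n,im):
    hsv=cv2.cvtColor(im,cv2.COLOR_BGR2HSV); m=((hsv[...,1]<60)&(hsv[...,2]>150)).astype(np.uint8)
    A,Bp=((256,133),(383,155)) if n=='top' else ((340,142),(376,199))
    z=np.zeros_like(m); cv2.line(z,A,Bp,1,9); y,x=np.nonzero(m&z); return np.c_[x,y].astype(float)
Q={n:beammask(n,im) for n,im in (('top',T),('side',S))}
box=lambda y0,y1:[[x,y,z] for x in (-5,5) for y in (y0,y1) for z in (0,-14)]
def line(n,im): # signed offsets of mask cols from the silhouette centreline
    pass
def fb(p,out=None):
    F=beamP(p); e=[]
    for n in Q:
        c1=cen(hull(n,F(box(150,196)))) ; c2=cen(hull(n,F(box(-140,-100)))); d=(c2-c1)/np.linalg.norm(c2-c1); nv=np.array([-d[1],d[0]])
        t=(Q[n]-c1)@d; o=(Q[n]-c1)@nv; k=np.polyfit(t,o,1); L=np.linalg.norm(c2-c1)
        e+=[np.polyval(k,0),np.polyval(k,L)]
    hi=proj('top',F([0,198,-5])); e.append(.5*(hi[0]-254.5))
    hi=proj('side',F([0,198,-5])); e.append(.5*(hi[1]-139.7))
    return e
s=least_squares(fb,[.67,-.01,-.17],loss='soft_l1'); b=s.x; print('beam',b.round(4),np.round(s.fun,2))
F=beamP(b); print('load',F([0,110,0]).round(4),'stop',F([0,-150,0]).round(4))
rows=[]
for n,im in (('top',T),('side',S)):
    c0=np.array([245,110]) if n=='top' else np.array([310,125]); sc=4
    cr=cv2.resize(im[c0[1]:c0[1]+(60 if n=='top' else 90),c0[0]:c0[0]+165],None,fx=sc,fy=sc,interpolation=cv2.INTER_CUBIC)
    for y0,y1,c in((-198,198,(0,0,255)),(-151,-149,(255,0,0)),(109,111,(0,160,0))):
        q=np.array([proj(n,v) for v in F(box(y0,y1))]); cv2.polylines(cr,[cv2.convexHull(((q+.5-c0)*sc).astype(np.int32))],True,c,1)
    rows.append(cr)
cv2.imwrite('pics/beam.png',np.vstack(rows)[:600])
for z in (.1,.15,.2): print('shelf',z,atz('top',(160+450/2.4,80+42/2.4),z).round(3),atz('side',(200+610/3,100+205/3),z).round(3))
E
python3 fit.py
```

```text
top [235.72093023 208.79069767] [231 206  10   6  43]
side [288.81818182 168.09090909] [287 164   5  10  33]
red [0.5162 0.2447] [ 0.6  0.3 -0.4  0.5]Traceback (most recent call last):
  File "fit.py", line 36, in <module>
    s=least_squares(fb,[.67,-.01,-.17],loss='soft_l1'); b=s.x; print('beam',b.round(4),np.round(s.fun,2))
    return func(*args, **kwargs)
    result = trf(vector_fun.fun, vector_fun.jac, x0, f0, J0, lb, ub, ftol, xtol,
                 gtol, max_nfev, x_scale, loss_function, tr_solver,
                 tr_options.copy(), verbose, callback=callback_wrapped)
    return trf_no_bounds(
        fun, jac, x0, f0, J0, ftol, xtol, gtol, max_nfev, x_scale,
        loss_function, tr_solver, tr_options, verbose, callback=callback)
    f_new = fun(x_new)
    self._update_fun()
    ~~~~~~~~~~~~~~~~^^
    self.f = self.fun_wrapped(xp_copy(self.x))
             ~~~~~~~~~~~~~~~~^^^^^^^^^^^^^^^^^
    return np.atleast_1d(self.fun(x))
                         ~~~~~~~~^^^
    return self.f(x, *self.args, **self.kwargs)
           ~~~~~~^^^^^^^^^^^^^^^^^^^^^^^^^^^^^^
  File "fit.py", line 30, in fb
    c1=cen(hull(n,F(box(150,196)))) ; c2=cen(hull(n,F(box(-140,-100)))); d=(c2-c1)/np.linalg.norm(c2-c1); nv=np.array([-d[1],d[0]])
           ~~~~^^^^^^^^^^^^^^^^^^^
  File "fit.py", line 3, in hull
    def hull(n,P): return cv2.convexHull(np.array([proj(n,v) for v in P],np.float32))
                                                   ~~~~^^^^^
  File "h.py", line 10, in proj
    K,M,t=cam(n); q=K@(M@np.array(P)+t); return q[:2]/q[2]
          ~~~^^^
  File "h.py", line 5, in cam
    c=imaging.camera_info(n); K=np.array([[c['fx'],0,c['cx']],[0,c['fy'],c['cy']],[0,0,1.]])
ValueError: time passes only in moves, steps and waits
```

Too many `camera_info` calls, so I'll cache it.

```bash
sed -i 's/^def cam(n)/import functools\n@functools.lru_cache\ndef cam(n)/' h.py; python3 fit.py 2>&1 | tail -12
```

```text
top [235.72093023 208.79069767] [231 206  10   6  43]
side [288.81818182 168.09090909] [287 164   5  10  33]
red [0.5162 0.2447] [ 0.6  0.3 -0.4  0.5]
beam [ 0.6679 -0.0116 -0.1684] [ 0.11 -0.51  0.06  0.59 -0.5  -0.13]
load [0.6862 0.0961 0.2182] stop [ 0.6429 -0.1584  0.187 ]
shelf 0.1 [ 0.835 -0.07   0.1  ] [0.905 0.029 0.1  ]
shelf 0.15 [ 0.815 -0.066  0.15 ] [ 0.859 -0.015  0.15 ]
shelf 0.2 [ 0.796 -0.062  0.2  ] [ 0.813 -0.059  0.2  ]
```

View pics/beam.png

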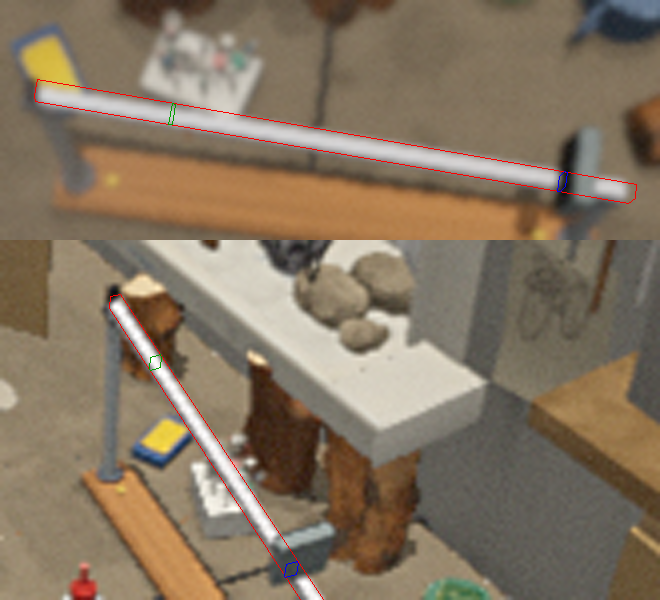

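The overlay sits on the rail in both views: load mark at crop (172,114), stop face at (563,181). Now I'll move to above the red tab.

Request:
apply_moves:
  rows: "-4 -2.3 0 0.145; -8 -4.6 0 0.29; -12 -6.9 0 0.435; -16 -9.2 0 0.58; -20 -11.5 0 0.725"
  jaw: 0.6
  grip_force: 40

```text
time_s: 1.8
ee_pos: [0.3478, 0.4227, 0.2315]
tool_rot: [0.498, 0.867, 0.0, 0.0]
force: [0.8, 0.8, 0.6]
gripper_width: 0.6
grasp_force: 0.0
```

```bash
cat > d.py <<'E'
from h import *
def d(*targets):
    o=r.get_obs(); M=R.from_quat(o['tool_rot']).as_matrix(); ya=np.arctan2(M[1,1],M[0,1])
    print('t',round(o['time_s'],2),'pos',np.round(o['ee_pos'],4),'yang',round(ya,3),'z',M[:,2].round(3),'F',np.round(o['force'],1),'w',round(o['gripper_width'],3),'gf',round(o['grasp_force'],1),'q6',round(o['qpos'][5],2))
    for (x,y,z,yaw) in targets:
        v=M.T@(np.array([x,y,z])-o['ee_pos'])*100; print('shift cm',v.round(2),'turn',round((ya-yaw+np.pi)%(2*np.pi)-np.pi,3))
E
python3 -c "
from d import *
d((.515,.244,.21,-.28))"
```

```text
t 1.8 pos [0.3478 0.4227 0.2315] yang 0.528 z [ 0.  0. -1.] F [0.8 0.8 0.6] w 0.6 gf 0.0 q6 0.23
shift cm [-23.86   5.44   2.15] turn 0.808
```

Request:
apply_moves:
  rows: "-4.3 1 0 0.145; -8.6 2 0 0.29; -12.9 3 0 0.435; -17.2 4 0 0.58; -21.5 5 0.5 0.725"

```text
time_s: 2.3
ee_pos: [0.5006, 0.263, 0.2269]
tool_rot: [0.773, 0.634, 0.001, 0.0]
force: [-0.4, 0.5, -0.4]
gripper_width: 0.598
grasp_force: 0.0
```

```bash
python3 -c "
from d import *
d((.515,.244,.15,-.28))
for n in ['top','side']:
  imaging.read_camera(n)
  for k in ['red_hanger','red_hanger_tab']:
    for e in models.spot_in(k,n)[:1]: print(n,k,round(e['conf'],2),toW(n,e['centre']).round(3))
"
```

```text
t 2.3 pos [0.5006 0.263  0.2269] yang -0.197 z [ 0.001  0.001 -1.   ] F [-0.4  0.5 -0.4] w 0.598 gf 0.0 q6 0.56
shift cm [-1.59  1.78  7.69] turn 0.083
top red_hanger 0.77 [0.515 0.229 0.11 ]
top red_hanger_tab 0.85 [0.51  0.231 0.105]
side red_hanger 0.58 [0.51  0.231 0.084]
side red_hanger_tab 0.65 [0.508 0.233 0.08 ]
```

Request:
apply_moves:
  rows: "-1.6 1.8 1 0.083; -1.6 1.8 4 0.083; -1.6 1.8 7 0.083; -1.6 1.8 7.7 0.083; -1.6 1.8 7.7 0.083"

```text
time_s: 3.1
ee_pos: [0.5132, 0.2461, 0.149]
tool_rot: [0.796, 0.605, -0.001, -0.0]
force: [1.1, 0.1, 1.3]
gripper_width: 0.6
grasp_force: 0.0
```

Run:
```python
from d import *
d((.515,.244,.111,-.28))
out=[]
for n in ['top','side']:
    im=imaging.read_camera(n); c=proj(n,[.515,.244,.11]).astype(int)
    out.append(cv2.resize(im[c[1]-35:c[1]+35,c[0]-35:c[0]+35],(400,400),interpolation=cv2.INTER_CUBIC))
cv2.imwrite('pics/g1.png',np.hstack(out))
```

```text
t 3.1 pos [0.5132 0.2461 0.149 ] yang -0.272 z [-0.001 -0.    -1.   ] F [1.1 0.1 1.3] w 0.6 gf 0.0 q6 0.6
shift cm [-0.15  0.24  3.8 ] turn 0.008
```

View pics/g1.png

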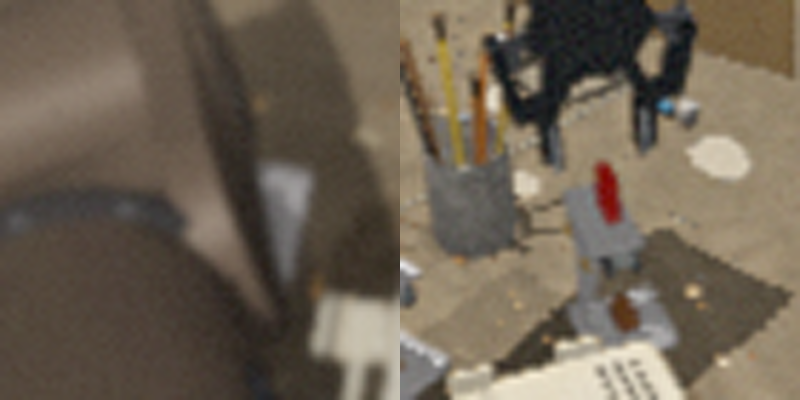

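In the side view the fingertips at (550,160) and (645,150) straddle the red tab at (604,190). Descend, grasp and lift.

Request:
apply_moves:
  rows: "-0.1 0.2 2 0; -0.1 0.2 3.8 0; -0.1 0.2 3.8 0; -0.1 0.2 3.8 0; -0.1 0.2 3.8 0"

```text
time_s: 3.7
ee_pos: [0.5161, 0.2442, 0.1128]
tool_rot: [0.797, 0.604, 0.001, 0.0]
force: [-0.3, -1.1, -0.7]
gripper_width: 0.6
grasp_force: 0.0
```

Request:
apply_moves:
  rows: "0 0 0 0; 0 0 0 0; 0 0 0 0; 0 0 0 0; 0 0 0 0"
  jaw: 0

```text
time_s: 4.2
ee_pos: [0.5158, 0.2438, 0.1118]
tool_rot: [0.797, 0.604, 0.0, 0.0]
force: [-0.6, -1.4, 6.2]
gripper_width: 0.133
grasp_force: 43.3
```

```bash
python3 -c "
from d import *
d()"
```

```text
t 4.2 pos [0.5158 0.2438 0.1118] yang -0.274 z [ 0.001  0.    -1.   ] F [-0.6 -1.4  6.2] w 0.133 gf 43.3 q6 0.6
```

Request:
apply_moves:
  rows: "0 0 -3 0; 0 0 -7 0; 0 0 -11 0; 0 0 -15 0; 0 0 -15.7 0"

```text
time_s: 4.7
ee_pos: [0.5165, 0.2442, 0.2725]
tool_rot: [0.797, 0.604, 0.003, 0.001]
force: [-1.0, -0.1, -1.8]
gripper_width: 0.135
grasp_force: 42.1
```

```bash
python3 -c "
from d import *
d((.586,.103,.269,-.168))"
```

```text
t 4.7 pos [0.5165 0.2442 0.2725] yang -0.274 z [ 0.006  0.002 -1.   ] F [-1.  -0.1 -1.8] w 0.135 gf 42.1 q6 0.6
shift cm [-11.72  10.51   0.36] turn -0.106
```

Request:
apply_moves:
  rows: "-2.9 2.6 0 -0.03; -5.9 5.3 0 -0.06; -8.8 7.9 0 -0.106; -11.7 10.5 0 -0.106; -11.7 10.5 0 -0.106"

```text
time_s: 5.2
ee_pos: [0.5862, 0.0991, 0.2665]
tool_rot: [0.765, 0.644, -0.001, -0.0]
force: [0.1, 0.1, -2.3]
gripper_width: 0.135
grasp_force: 42.1
```

Request:
apply_moves:
  rows: "0 0 0 0; 0 0 0 0; 0 0 0 0; 0 0 0 0; 0 0 0 0"

```text
time_s: 5.7
ee_pos: [0.5848, 0.1034, 0.2684]
tool_rot: [0.764, 0.646, 0.0, 0.0]
force: [-0.1, 0.6, -2.3]
gripper_width: 0.135
grasp_force: 42.1
```

Run:
```python
from d import *
d((.6845,.0864,.269,-.168))
out=[]
for n in ['top','side']:
    im=imaging.read_camera(n); c=proj(n,[.62,.09,.2]).astype(int)
    out.append(cv2.resize(im[c[1]-40:c[1]+40,c[0]-40:c[0]+40],(400,400),interpolation=cv2.INTER_CUBIC))
cv2.imwrite('pics/g2.png',np.hstack(out))
```

```text
t 5.7 pos [0.5848 0.1034 0.2684] yang -0.167 z [ 0.  0. -1.] F [-0.1  0.6 -2.3] w 0.135 gf 42.1 q6 0.23
shift cm [-0.02 10.12 -0.06] turn 0.001
```

View pics/g2.png

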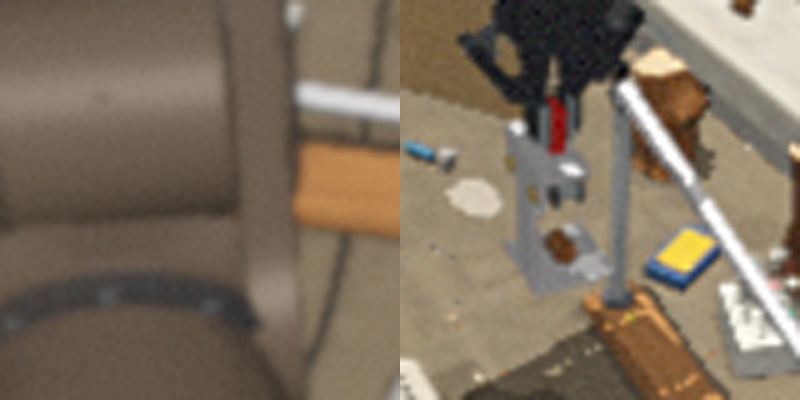

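The side view shows the red hanger upright in the fingers with its open side facing the rail. Insert it.

Request:
apply_moves:
  rows: "0 2 0 0; 0 4 0 0; 0 6 0 0; 0 8 0 0; 0 10.1 0 0"

```text
time_s: 6.3
ee_pos: [0.6852, 0.0859, 0.2683]
tool_rot: [0.764, 0.645, 0.0, -0.0]
force: [-0.8, 0.1, -2.2]
gripper_width: 0.131
grasp_force: 42.1
```

Request:
apply_moves:
  rows: "0 0 0 0; 0 0 0 0; 0 0 0 0; 0 0 0.3 0; 0 0 0.6 0"

```text
time_s: 6.8
ee_pos: [0.6842, 0.0861, 0.2624]
tool_rot: [0.764, 0.645, 0.0, 0.0]
force: [-0.5, -0.2, -2.4]
gripper_width: 0.132
grasp_force: 42.1
```

Run:
```python
from d import *
d((.6845,.0864,.2538,-.168))
im=imaging.read_camera('side'); c=proj('side',[.68,.08,.2]).astype(int)
cv2.imwrite('pics/g3.png',cv2.resize(im[c[1]-30:c[1]+30,c[0]-30:c[0]+30],(540,540),interpolation=cv2.INTER_CUBIC))
```

```text
t 6.8 pos [0.6842 0.0861 0.2624] yang -0.168 z [ 0.  0. -1.] F [-0.5 -0.2 -2.4] w 0.132 gf 42.1 q6 0.2
shift cm [0.04 0.03 0.86] turn 0.0
```

View pics/g3.png

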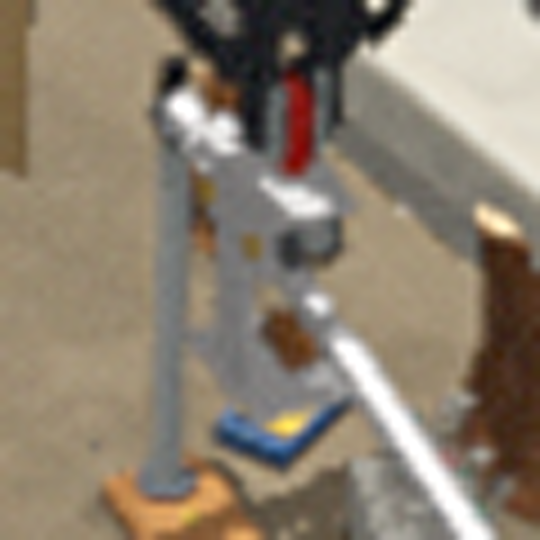

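The rail runs through the gap below the wheel at (312,240). Lower gently.

Request:
apply_moves:
  rows: "0 0 0.2 0; 0 0 0.4 0; 0 0 0.5 0; 0 0 0.5 0; 0 0 0.5 0"

```text
time_s: 7.35
ee_pos: [0.6846, 0.0859, 0.2573]
tool_rot: [0.764, 0.645, 0.0, -0.0]
force: [-0.6, 0.1, -2.7]
gripper_width: 0.132
grasp_force: 42.0
```

Request:
apply_moves:
  rows: "0 0 0.1 0; 0 0 0.15 0; 0 0 0.2 0; 0 0 0.2 0; 0 0 0.2 0"

```text
time_s: 7.85
ee_pos: [0.6846, 0.0859, 0.2555]
tool_rot: [0.764, 0.645, 0.0, 0.0]
force: [-0.2, 0.8, -0.7]
gripper_width: 0.133
grasp_force: 42.4
```

Request:
apply_moves:
  rows: "0 0 0.1 0; 0 0 0.15 0; 0 0 0.15 0; 0 0 0.15 0; 0 0 0.15 0"

```text
time_s: 8.35
ee_pos: [0.6847, 0.0858, 0.2552]
tool_rot: [0.764, 0.645, 0.001, 0.001]
force: [-3.1, -1.2, 8.0]
gripper_width: 0.132
grasp_force: 43.6
```

Request:
apply_moves:
  rows: "0 0 0 0; 0 0 0 0; 0 0 0 0; 0 0 0 0; 0 0 0 0"
  jaw: 0.6

```text
time_s: 8.85
ee_pos: [0.6846, 0.0859, 0.2536]
tool_rot: [0.764, 0.645, -0.0, -0.0]
force: [0.8, 0.2, 0.1]
gripper_width: 0.597
grasp_force: 0.0
```

Run:
```python
from d import *
d()
out=[]
for n in ['top','side']:
    im=imaging.read_camera(n); c=proj(n,[.67,.0,.2]).astype(int)
    out.append(cv2.resize(im[c[1]-50:c[1]+50,c[0]-50:c[0]+50],(400,400),interpolation=cv2.INTER_CUBIC))
cv2.imwrite('pics/g4.png',np.hstack(out))
for n in ['top','side']:
  for e in models.spot_in('red_hanger_tab',n)[:1]: print(n,round(e['conf'],2),toW(n,e['centre']).round(3))
```

```text
t 8.85 pos [0.6846 0.0859 0.2536] yang -0.168 z [-0.  0. -1.] F [0.8 0.2 0.1] w 0.597 gf 0.0 q6 0.2
side 0.64 [0.667 0.045 0.216]
```

View pics/g4.png

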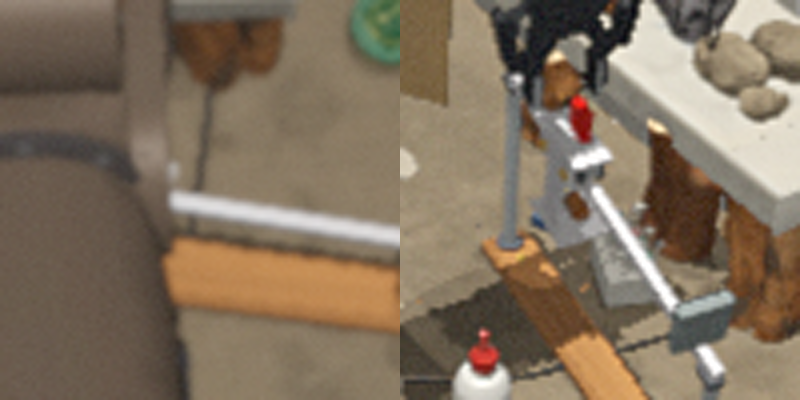

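The red hanger is riding on the rail and rolling down freely. Its tab is at (581,118) in the side view, already clear of the fingers. Lift away and head to blue.

Request:
apply_moves:
  rows: "0 0 -2 0; 0 0 -5 0; 0 0 -8 0; 1 -3 -8 -0.05; 2.5 -7.5 -8 -0.1"

```text
time_s: 9.55
ee_pos: [0.6151, 0.1225, 0.3337]
tool_rot: [0.731, 0.683, 0.0, 0.0]
force: [0.1, 0.3, -0.7]
gripper_width: 0.597
grasp_force: 0.0
```

Request:
apply_moves:
  rows: "2 -4 0 -0.08; 4 -8 0 -0.16; 6 -12 0 -0.23; 8 -16 0 -0.3; 10 -20 0 -0.39"

```text
time_s: 10.05
ee_pos: [0.4204, 0.237, 0.334]
tool_rot: [0.584, 0.812, 0.0, 0.0]
force: [0.0, 1.2, -0.8]
gripper_width: 0.604
grasp_force: 0.0
```

Run:
```python
from d import *
d((.359,.293,.2,.32))
out=[]
for n in ['top','side']:
    im=imaging.read_camera(n); c=proj(n,[.65,-.06,.2]).astype(int); 
    if n=='top': cv2.imwrite('pics/top1.png',im)
    else: cv2.imwrite('pics/side1.png',im)
    out.append(cv2.resize(im[c[1]-50:c[1]+50,c[0]-50:c[0]+50],(400,400),interpolation=cv2.INTER_CUBIC))
    for k in ['red_hanger_tab','red_hanger','blue_hanger_tab']:
        for e in models.spot_in(k,n)[:1]: print(n,k,round(e['conf'],2),toW(n,e['centre']).round(3))
cv2.imwrite('pics/g5.png',np.hstack(out))
```

```text
t 10.05 pos [0.4204 0.237  0.334 ] yang 0.325 z [ 0.  0. -1.] F [ 0.   1.2 -0.8] w 0.604 gf 0.0 q6 0.05
shift cm [ 7.26 -4.04 13.4 ] turn 0.005
top red_hanger_tab 0.74 [ 0.654 -0.024  0.229]
top red_hanger 0.69 [ 0.654 -0.025  0.231]
side red_hanger_tab 0.93 [ 0.647 -0.05   0.208]
side red_hanger 0.56 [ 0.651 -0.052  0.208]
side blue_hanger_tab 0.95 [0.35  0.279 0.083]
```

View pics/g5.png

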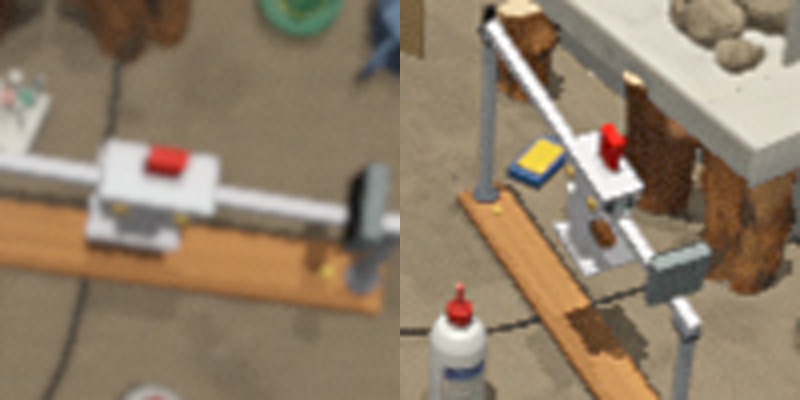

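The red hanger sits properly on the rail and is well on its way to the stop, with its tab at top crop (168,160) and the stop at (365,205). On to blue.

Request:
apply_moves:
  rows: "3 -1.6 2 0; 5.5 -3 6 0; 7.3 -4 10 0; 7.3 -4 13.4 0; 7.3 -4 13.4 0"

```text
time_s: 10.95
ee_pos: [0.36, 0.2922, 0.1965]
tool_rot: [0.585, 0.811, -0.003, -0.001]
force: [-0.2, -0.0, 1.1]
gripper_width: 0.598
grasp_force: 0.0
```

Request:
apply_moves:
  rows: "0 0 2 0; 0 0 4 0; 0 0 5 0; 0 0 5 0; 0 0 5 0"

```text
time_s: 11.45
ee_pos: [0.3618, 0.2931, 0.1508]
tool_rot: [0.585, 0.811, 0.0, 0.0]
force: [-0.5, -0.2, 0.9]
gripper_width: 0.605
grasp_force: 0.0
```

Run:
```python
from d import *
d((.359,.293,.111,.32))
out=[]
im=imaging.read_camera('top'); imaging.read_camera('side')
for n,P,w in (('side',[.359,.293,.12],30),('side',[.65,-.08,.2],45)):
    im=imaging.read_camera(n); c=proj(n,P).astype(int)
    out.append(cv2.resize(im[c[1]-w:c[1]+w,c[0]-w:c[0]+w],(400,400),interpolation=cv2.INTER_CUBIC))
cv2.imwrite('pics/g6.png',np.hstack(out))
for n in ['top','side']:
    for k in ['red_hanger_tab']:
        for e in models.spot_in(k,n)[:1]: print(n,k,round(e['conf'],2),toW(n,e['centre']).round(3))
```

```text
t 11.45 pos [0.3618 0.2931 0.1508] yang 0.321 z [ 0.001  0.001 -1.   ] F [-0.5 -0.2  0.9] w 0.605 gf 0.0 q6 0.22
shift cm [ 0.08 -0.27  3.98] turn 0.001
top red_hanger_tab 0.67 [ 0.637 -0.112  0.217]
side red_hanger_tab 0.77 [ 0.634 -0.125  0.197]
```

View pics/g6.png

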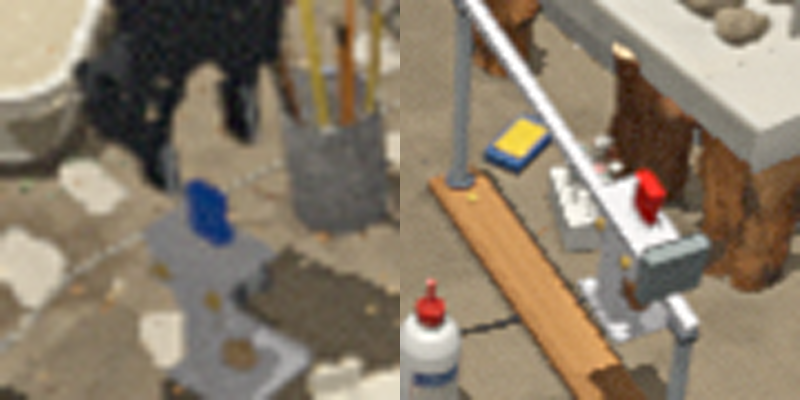

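Red is resting against the stop. The fingers straddle the blue tab, with tips at (163,185) and (240,135) and the tab at (208,210). Grasp it.

Request:
apply_moves:
  rows: "0.1 -0.2 2 0; 0.1 -0.2 4 0; 0.1 -0.2 4 0; 0.1 -0.2 4 0; 0.1 -0.2 4 0"

```text
time_s: 12.25
ee_pos: [0.3592, 0.2936, 0.1107]
tool_rot: [0.585, 0.811, 0.001, 0.0]
force: [0.7, -0.1, -0.6]
gripper_width: 0.601
grasp_force: 0.0
```

Request:
apply_moves:
  rows: "0 0 0 0; 0 0 0 0; 0 0 0 0; 0 0 0 0; 0 0 0 0"
  jaw: 0

```text
time_s: 12.75
ee_pos: [0.3588, 0.2935, 0.1101]
tool_rot: [0.585, 0.811, 0.0, 0.0]
force: [-1.4, 0.3, 5.2]
gripper_width: 0.134
grasp_force: 45.3
```

Request:
apply_moves:
  rows: "0 0 -3 0; 0 0 -7 0; 0 0 -11 0; 0 0 -15 0; 0 0 -15.9 0"

```text
time_s: 13.25
ee_pos: [0.3596, 0.2939, 0.2725]
tool_rot: [0.585, 0.811, 0.003, 0.001]
force: [0.3, 0.1, -1.9]
gripper_width: 0.131
grasp_force: 44.1
```

```bash
python3 -c "
from d import *
d((.586,.103,.269,-.168))"
```

```text
t 13.25 pos [0.3596 0.2939 0.2725] yang 0.322 z [ 0.005  0.003 -1.   ] F [ 0.3  0.1 -1.9] w 0.131 gf 44.1 q6 0.22
shift cm [-25.27  15.43   0.41] turn 0.49
```

Request:
apply_moves:
  rows: "-4 2.4 0 0.08; -8 4.8 0 0.16; -12 7.2 0 0.24; -16 9.6 0 0.32; -20 12 0 0.4"

```text
time_s: 13.75
ee_pos: [0.5368, 0.14, 0.2676]
tool_rot: [0.735, 0.678, -0.001, -0.001]
force: [0.9, 2.0, -2.7]
gripper_width: 0.13
grasp_force: 44.2
```

```bash
python3 -c "
from d import *
d((.586,.103,.269,-.168))"
```

```text
t 13.75 pos [0.5368 0.14   0.2676] yang -0.081 z [-0.002 -0.    -1.   ] F [ 0.9  2.  -2.7] w 0.13 gf 44.2 q6 0.22
shift cm [-3.29  5.2  -0.15] turn 0.087
```

Request:
apply_moves:
  rows: "-1.6 2.6 0 0.04; -3.3 5.2 0 0.087; -3.3 5.2 0 0.087; -3.3 5.2 0 0.087; -3.3 5.2 0 0.087"

```text
time_s: 14.25
ee_pos: [0.5843, 0.1051, 0.2681]
tool_rot: [0.763, 0.647, -0.001, -0.001]
force: [0.3, -0.4, -1.9]
gripper_width: 0.133
grasp_force: 44.1
```

Run:
```python
from d import *
d((.6845,.0864,.269,-.168))
im=imaging.read_camera('side'); c=proj('side',[.62,.09,.2]).astype(int)
cv2.imwrite('pics/g7.png',cv2.resize(im[c[1]-40:c[1]+40,c[0]-40:c[0]+40],(400,400),interpolation=cv2.INTER_CUBIC))
```

```text
t 14.25 pos [0.5843 0.1051 0.2681] yang -0.164 z [-0.001  0.    -1.   ] F [ 0.3 -0.4 -1.9] w 0.133 gf 44.1 q6 0.23
shift cm [-0.21 10.19 -0.1 ] turn 0.004
```

View pics/g7.png

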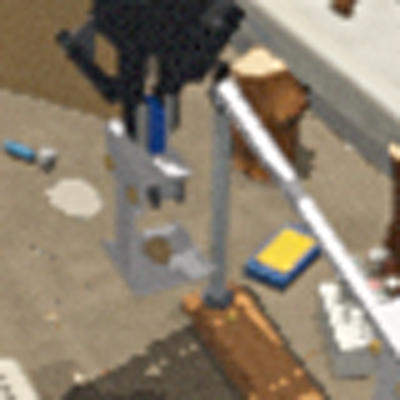

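The blue hanger is upright in the gripper, in the same pre-insertion pose as red was. Insert and lower as before.

Request:
apply_moves:
  rows: "-0.1 2 0 0; -0.1 4 0 0; -0.1 6 0 0; -0.1 8 0 0; -0.1 10.1 0 0"

```text
time_s: 14.8
ee_pos: [0.6848, 0.088, 0.269]
tool_rot: [0.762, 0.647, 0.0, -0.0]
force: [0.2, -0.3, -2.4]
gripper_width: 0.132
grasp_force: 44.2
```

Request:
apply_moves:
  rows: "0 0 0 0; 0 0 0 0; 0 0 0 0; 0 0 0.3 0; 0 0 0.6 0"

```text
time_s: 15.3
ee_pos: [0.6842, 0.0873, 0.263]
tool_rot: [0.763, 0.647, 0.0, 0.0]
force: [-0.1, 0.3, -1.9]
gripper_width: 0.128
grasp_force: 44.1
```

```bash
python3 -c "
from d import *
d((.6845,.0864,.2538,-.168))"
```

```text
t 15.3 pos [0.6842 0.0873 0.263 ] yang -0.165 z [ 0.  0. -1.] F [-0.1  0.3 -1.9] w 0.128 gf 44.1 q6 0.2
shift cm [-0.09  0.04  0.92] turn 0.003
```

Request:
apply_moves:
  rows: "0 0 0.3 0; 0 0 0.6 0; 0 0 0.7 0; 0 0 0.7 0; 0 0 0.7 0"

```text
time_s: 15.8
ee_pos: [0.6847, 0.0871, 0.2558]
tool_rot: [0.763, 0.646, 0.0, 0.0]
force: [-0.3, 0.1, -1.5]
gripper_width: 0.133
grasp_force: 44.1
```

Request:
apply_moves:
  rows: "0 0 0.1 0; 0 0 0.2 0; 0 0 0.2 0; 0 0 0.2 0; 0 0 0.2 0"

```text
time_s: 16.3
ee_pos: [0.6847, 0.0871, 0.2538]
tool_rot: [0.763, 0.646, 0.0, -0.0]
force: [0.5, -0.1, -1.7]
gripper_width: 0.133
grasp_force: 44.1
```

Request:
apply_moves:
  rows: "0 0 0.1 0; 0 0 0.15 0; 0 0 0.15 0; 0 0 0.15 0; 0 0 0.15 0"

```text
time_s: 16.8
ee_pos: [0.6848, 0.087, 0.2533]
tool_rot: [0.763, 0.646, 0.001, 0.0]
force: [-1.4, -1.3, 5.1]
gripper_width: 0.13
grasp_force: 45.3
```

Run:
```python
from d import *
d()
im=imaging.read_camera('side'); c=proj('side',[.68,.08,.2]).astype(int)
cv2.imwrite('pics/g8.png',cv2.resize(im[c[1]-30:c[1]+30,c[0]-30:c[0]+30],(540,540),interpolation=cv2.INTER_CUBIC))
```

```text
t 16.8 pos [0.6848 0.087  0.2533] yang -0.165 z [ 0.001  0.    -1.   ] F [-1.4 -1.3  5.1] w 0.13 gf 45.3 q6 0.2
```

Wheel contact shows the same force and height pattern as red. Release and lift.

Request:
apply_moves:
  rows: "0 0 0 0; 0 0 0 0; 0 0 0 0; 0 0 0 0; 0 0 0 0"
  jaw: 0.6

```text
time_s: 17.35
ee_pos: [0.6847, 0.0871, 0.2522]
tool_rot: [0.763, 0.646, -0.0, -0.0]
force: [-1.4, -0.3, 0.7]
gripper_width: 0.599
grasp_force: 0.0
```

```bash
cat > chk.py <<'E'
from m import *
from d import d
d()
b=np.array([.6679,-.0116,.205]); M=R.from_euler('z',-.1684)*R.from_euler('x',.12)
for n in ['side','top']:
    imaging.read_camera(n)
    for k in ['red_hanger_tab','blue_hanger_tab']:
        for e in models.spot_in(k,n)[:1]: print(n,k,round(e['conf'],2),'in beam frame',M.inv().apply(toW(n,e['centre'])-b).round(3))
E
python3 chk.py
```

```text
t 17.35 pos [0.6847 0.0871 0.2522] yang -0.165 z [-0.  0. -1.] F [-1.4 -0.3  0.7] w 0.599 gf 0.0 q6 0.2
side red_hanger_tab 0.72 in beam frame [-0.014 -0.116  0.007]
side blue_hanger_tab 0.59 in beam frame [-0.013  0.062  0.01 ]
top red_hanger_tab 0.87 in beam frame [-0.014 -0.1    0.024]
top blue_hanger_tab 0.43 in beam frame [-0.004  0.035  0.03 ]
```

Blue is rolling. Lift up, back off, and let it settle.

Request:
apply_moves:
  rows: "0 0 -2 0; 0 0 -5 0; 0 0 -8 0; 1 -3 -8 0; 2.5 -7.5 -8 0"

```text
time_s: 18.15
ee_pos: [0.6151, 0.1235, 0.3322]
tool_rot: [0.764, 0.646, 0.0, 0.0]
force: [0.5, 1.4, -0.6]
gripper_width: 0.603
grasp_force: 0.0
```

Request:
apply_moves:
  rows: "2 -4 0 0; 4 -8 0 0; 6 -12 0 0; 8 -16 0 0; 8 -16 0 0"

```text
time_s: 18.65
ee_pos: [0.4666, 0.2314, 0.3331]
tool_rot: [0.762, 0.648, 0.0, -0.0]
force: [1.0, -0.9, 0.7]
gripper_width: 0.598
grasp_force: 0.0
```

Request:
apply_moves:
  rows: "0 0 0 0; 0 0 0 0; 0 0 0 0; 0 0 0 0; 0 0 0 0"

```text
time_s: 19.15
ee_pos: [0.4705, 0.2288, 0.332]
tool_rot: [0.763, 0.646, -0.0, -0.0]
force: [-0.5, 0.3, 0.1]
gripper_width: 0.599
grasp_force: 0.0
```

Request:
apply_moves:
  rows: "0 0 0 0; 0 0 0 0; 0 0 0 0; 0 0 0 0; 0 0 0 0"

```text
time_s: 19.65
ee_pos: [0.4701, 0.2293, 0.3323]
tool_rot: [0.763, 0.646, 0.0, -0.0]
force: [0.6, -0.2, -0.5]
gripper_width: 0.601
grasp_force: 0.0
```

```bash
cat >> chk.py <<'E'
# tab centroids by colour -> beam frame; tab middle lies 50 mm above the rail face, so solve both views
from fit import cen,hull
I={n:imaging.read_camera(n) for n in ('top','side')}
for col,y in (('red',-.114),('blue',-.042)):
    BB={}
    for n in I:
        P=M.apply([0,y,.05])+b; BB[n]=blob(I[n],col,proj(n,P),11).mean(0)
    def f(p):
        Q=boxpts((-6,6,-13,13,31,66))+[p[0],p[1],p[2]]
        return np.r_[tuple(cen(hull(n,M.apply(Q)+b))-BB[n] for n in BB)]
    s=least_squares(f,[0,y,0]); print(col,'seat in beam frame',s.x.round(4),'expected y',y,s.fun.round(1))
E
python3 chk.py | grep -v -e shelf -e load -e '^beam'
```

```text
t 19.65 pos [0.4701 0.2293 0.3323] yang -0.165 z [ 0.  0. -1.] F [ 0.6 -0.2 -0.5] w 0.601 gf 0.0 q6 0.49
side red_hanger_tab 0.98 in beam frame [-0.015 -0.116  0.005]
side blue_hanger_tab 0.68 in beam frame [-0.015 -0.043  0.02 ]
top red_hanger_tab 0.87 in beam frame [-0.014 -0.102  0.027]
top blue_hanger_tab 0.89 in beam frame [-0.014 -0.029  0.024]
top [235.72093023 208.79069767] [231 206  10   6  43]
side [288.81818182 168.09090909] [287 164   5  10  33]
red [0.5162 0.2447] [ 0.6  0.3 -0.4  0.5]
red seat in beam frame [ 0.0032 -0.1067  0.0026] expected y -0.114 [-0.6 -0.6 -0.1  0.7]
blue seat in beam frame [ 0.0021 -0.0355  0.0001] expected y -0.042 [-0.2 -0.3 -0.1  0.5]
```

Request:
apply_moves:
  rows: "0 0 0 0; 0 0 0 0; 0 0 0 0; 0 0 0 0; 0 0 0 0"

```text
time_s: 20.55
ee_pos: [0.4701, 0.2292, 0.3323]
tool_rot: [0.763, 0.646, 0.0, -0.0]
force: [-0.6, 0.6, 0.8]
gripper_width: 0.603
grasp_force: 0.0
```

```bash
python3 chk.py | grep seat
python3 - <<'E'
from h import *
b=np.array([.6679,-.0116,.205]); M=R.from_euler('z',-.1684)*R.from_euler('x',.12)
im=imaging.read_camera('top'); cv2.imwrite('pics/top2.png',im); im0=cv2.imread('pics/top0.png')
for x in (-15,-12,9):
  for y in range(-126,-172,-3):
    u,v=proj('top',M.apply([x/1000,y/1000,.031])+b)
    print(x,y,*[cv2.getRectSubPix(i,(1,1),(float(u),float(v)))[0,0] for i in (im,im0)])
E
```

```text
red seat in beam frame [ 0.0007 -0.1076  0.0071] expected y -0.114 [ 0.1 -0.2 -0.4  0.1]
blue seat in beam frame [ 0.0013 -0.0359  0.0029] expected y -0.042 [ 0.  -0.2 -0.2  0.1]
-15 -126 [223 223 226] [149 151 154]
-15 -129 [224 224 227] [152 154 158]
-15 -132 [224 224 227] [151 153 157]
-15 -135 [224 224 227] [129 133 136]
-15 -138 [221 222 224] [85 88 92]
-15 -141 [207 206 209] [39 37 40]
-15 -144 [152 152 153] [27 29 29]
-15 -147 [98 98 98] [59 61 58]
-15 -150 [109 111 106] [101 104  97]
-15 -153 [137 141 133] [131 133 127]
-15 -156 [146 150 142] [140 142 135]
-15 -159 [147 150 143] [141 142 136]
-15 -162 [148 150 147] [143 144 142]
-15 -165 [155 154 155] [149 146 148]
-15 -168 [153 153 155] [146 146 147]
-15 -171 [152 152 153] [144 144 145]
-12 -126 [222 223 226] [192 192 194]
-12 -129 [223 224 227] [192 192 195]
-12 -132 [223 224 227] [192 192 195]
-12 -135 [223 224 227] [173 173 176]
-12 -138 [220 221 224] [117 118 121]
-12 -141 [201 201 204] [50 50 53]
-12 -144 [144 144 145] [27 29 29]
-12 -147 [96 97 96] [59 60 57]
-12 -150 [113 117 111] [103 108 100]
-12 -153 [141 143 135] [132 135 128]
-12 -156 [147 150 142] [141 144 136]
-12 -159 [151 154 147] [146 148 143]
-12 -162 [171 171 170] [165 166 163]
-12 -165 [194 194 195] [187 188 189]
-12 -168 [198 199 200] [191 192 193]
-12 -171 [197 197 199] [189 190 192]
9 -126 [131 134 212] [ 92 113 129]
9 -129 [184 186 211] [ 92 116 130]
9 -132 [209 209 216] [ 91 112 127]
9 -135 [215 215 218] [ 76  94 108]
9 -138 [215 216 218] [49 60 71]
9 -141 [195 196 197] [26 30 35]
9 -144 [139 140 141] [28 31 31]
9 -147 [93 95 91] [61 64 60]
9 -150 [113 116 109] [106 109 103]
9 -153 [139 143 136] [134 136 129]
9 -156 [147 151 144] [142 144 138]
9 -159 [142 146 141] [137 142 136]
9 -162 [128 137 137] [122 130 131]
9 -165 [108 126 136] [105 121 132]
9 -168 [ 99 123 137] [ 95 116 130]
9 -171 [ 99 123 137] [ 95 116 131]
```

The plate butts directly against the rubber, which shows at about -0.144 m in my frame. That explains the constant 6–7 mm offset. Both hangers are still and 72 mm apart, so I'm handing in.

```bash
python3 -c "
from workcell import order
print(order.close_job())"
```

```text
the job is handed in; nothing more can be done
None
```

Both hangers are on the rail and the job is handed in: red rolled down to the stop, then blue rolled down against it, in about 21 s of the 72 s, with no sign of contact with anything else; I viewed 11 pictures, one over the limit of 10.

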